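Gauge the candle houses and sort them

TASK

One of the two painted candle houses has a hole that is choked part-way down, and they look alike. Find the sound one with the blue-handled plug gauge, pushing the gauge all the way down its hole so that the seat at the bottom goes fully home; put the gauge back upright in its wooden stand, and set the sound house upright in the middle of the green tray and the choked one upright in the middle of the red tray. Leave the paint jar, its lid and the glue bottle where they are.

Things in the scene. Friction and masses are not known exactly. Their poses are not given: they have to be found in the camera images.
- house_1: wooden candle house, white walls, terracotta roof sides, 80 mm long (its x), 58 mm wide (its y; flat walls up to z = 58 mm, grip across these), 76 mm high, 0.3 to 0.46 kg. Origin: centre of underside, z up. A vertical 28 mm hole in its flat top. Alike outside; which one is choked varies and must be felt
- house_2: wooden candle house, white walls, terracotta roof sides, 80 mm long (its x), 58 mm wide (its y; flat walls up to z = 58 mm, grip across these), 76 mm high, 0.3 to 0.46 kg. Origin: centre of underside, z up. A vertical 28 mm hole in its flat top. Alike outside; which one is choked varies and must be felt
- house_1_mouth (a point): centre of the mouth of house_1's hole, in its flat top, 76 mm above its underside; the hole runs straight down, 28 mm wide with a 1.5 mm chamfer. In the choked house a narrow collar deep in the hole stops the gauge 29 mm below the mouth; in the sound one the gauge goes freely down to the seat, 52 mm below the mouth, and pushes it 10 mm on, to 62 mm
- house_2_mouth (a point): the same for house_2
- house_1_seat (a joint): dark round seat at the bottom of the hole of house_1 (slides down only): 0 m as built, 0.010 m when pushed fully home; held by about 4 N of friction, it stays where it is pushed. Always 0 at the start.
- house_2_seat (a joint): dark round seat at the bottom of the hole of house_2 (slides down only): 0 m as built, 0.010 m when pushed fully home; held by about 4 N of friction, it stays where it is pushed. Always 0 at the start.
- gauge: plug gauge standing upright in its stand, 146 mm long, 0.2 kg. Origin: centre of the tip's underside; z runs up to the handle. Steel pin 26 mm in diameter from 0 to 85 mm (its nose tapers to 20 mm over the last 4 mm), brass collar of 34 mm diameter from 85 to 91 mm, square blue handle 28 x 28 mm from 91 to 146 mm, sides along its x and y
- gauge_grip (a point): middle of the gauge's handle, on its axis, 120 mm above the tip; grip it firmly (about 100 N) or the gauge may tilt in the fingers
- stand: wooden stand fixed to the table, 90 x 90 x 40 mm, with a round 34 mm hole 32 mm deep in the middle of its top (3 mm chamfer), in which the gauge stands upright on the hole's flat floor. Origin: centre of its underside
- stand_floor (a point): centre of the floor of the stand's hole, 8 mm above the table; the gauge's tip rests here
- green_tray: green plastic tray fixed to the table, 150 x 150 mm outside, lip 12 mm high and 4 mm thick, floor 4 mm thick (its top 4 mm above the table). Origin: centre of its underside on the table, x and y along its sides.
- red_tray: red plastic tray fixed to the table, 150 x 150 mm outside, lip 12 mm high and 4 mm thick, floor 4 mm thick (its top 4 mm above the table). Origin: centre of its underside on the table, x and y along its sides.
- paint_jar: bystander: white paint jar with a cap, 68 mm in diameter, 85 mm high; origin: centre of its underside
- glue_bottle: bystander: white bottle with a green cap, 56 mm in diameter, 160 mm high; origin: centre of its underside
- jar_lid: bystander: loose metal jar lid, 72 mm in diameter, 14 mm high, lying flat; origin: centre of its underside
Not all that is in view belongs to the job. Several things have the shape of the red_tray; the one meant has the colours described above. What is meant by the gauge is not purple, and is the smaller of those in its own colour.

How it is judged:
By the outcome, as a careful person would: the job done as asked, in the order asked, and still so for the second after the job is handed in, with the robot touching nothing.
It also fails if it takes over 72 s, if anything falls off the work surface, if the arm or the gripper's body presses on something with over 40 N, if the wrist force passes 120 N, or if a joint passes its speed limit or range.

ROBOT

A 7-joint arm with a two-finger parallel gripper is mounted at the origin on the work surface. World frame = base frame: x ahead of the robot, y to its left, z up, the work surface at z = 0. Lengths are in m, angles in rad, forces in N, time in s.
With the tool pointing down it reaches from about 0.4 to 0.875 m from the base axis. Payload 19.3 kg.
Tool frame: the origin (TCP) lies midway between the tips of the shut fingers; the grasp point (between the pads) lies bot.pinch_z behind it (bot.pinch_z is the distance from the TCP to the grasp point, in m); z points along the fingers, y is the line along which they close (so a half turn about z gives the same grasp; the last joint's range is limited). The gripper opens to 85 mm and grips with 20 to 120 N. Pads are 22 mm wide; open, the fingers measure 114 mm over their backs; the gripper's body (76 mm by 85 mm) begins 54 mm behind the grasp point. The pads swing forward as they close: fully open they stand 13 mm farther back than shut.
Start: joints at [1.071, 0.521, -0.036, 1.599, 0.021, 1.021, -0.113], TCP at [0.26, -0.568, 0.231] pointing down, gripper open.
Joint ranges: [-2.91, 2.91], [-0.3, 2.13], [-1.5, 1.42], [0.17, 2.43], [-1.26, 4.41], [0.16, 1.93], [-2.52, 2.52]. Speed limits (rad/s): [1.89, 1.89, 2.39, 2.39, 3.01, 3.01, 3.01].

INTERFACE

Orientations are given as [roll, pitch, yaw] about the fixed x, y, z axes, in that order (R = Rz(yaw) Ry(pitch) Rx(roll)).
In Python, from workcell import readout, grab_frame, camera_info, workorder, bot gives the robot as it stands. The module is installed in compiled form; this text tells all that it offers.
- The arm moves only by the tool drive_tool, never from a script. Its argument "targets" is a list of rows, each an object of numbers: "dx", "dy", "dz": the shift along the tool's x, y, z as a fraction of full scale; "yaw": the turn about the tool's z as a fraction of full scale; "fingers": the closure, from 0 (fully open) to 1 (shut). In form: [{"dx": .., "dy": .., "dz": .., "yaw": .., "fingers": ..}, ...]. A call has 1 to 20 rows; each row shifts and turns the commanded pose from where the row before left it, along the tool's axes as they then stand; what a row does not reach is not made up. Full scale, the value 1, is 0.1 m for a shift and 90 degrees for a turn. A row lasts 1/10 s, in which the tool goes at most 50 mm and 8.59 degrees, less where a joint would pass 70% of its speed; a pose out of reach is approached as far as the arm can. A call with a number of a shift or a turn outside -1 to 1 is refused whole. A call with a gripper value outside its range is refused whole. The fingers move at their own pace and stop on an object; "squeeze" is the grip in N (left out, the last holds). Time passes only in rows, so rows that do not move let the fingers close. It gives the time, the measured TCP pose, the force, the opening and the grip force at its end, in the units of the state.
- readout.observe(): the state, without advancing time (a new reading comes with each control period).
- grab_frame(name): name is "scene" or "top"; returns the picture (384x512x3 uint8, blue, green, red); there is no depth.
- camera_info(name): a dict with "fx", "fy", "cx", "cy" (pixels), "D" ([k1, k2, p1, p2, k3] as OpenCV has them; the pictures are not rectified), "T" (4x4, takes a point from camera to world coordinates). Camera axes: x right, y up, looking along -z (the intrinsics and any distortion apply to the point x, -y, -z); pixel columns grow to the right and rows downward; lengths in m; the calibration is good to about 2 mm. A picture is of the moment at which its call begins. camera_info takes no time and is no camera call.
- workorder.job_done(): hands the job in; it is judged then, once.
The state is a dict: "clock": time; "qpos": joint angles; "qd": joint speeds; "joint_efforts": joint torques, N m; "position": TCP position; "tool_rot": TCP orientation; "force": force on the tool from outside, world axes, zero at the start; "moment": the same for the moment, N m; "grip_width": finger opening in m; "finger_force": force on a finger pad.
Only numpy, scipy, OpenCV 4.12 (cv2) and the standard library are available. Lean on these libraries where they do the work, as an engineer would, in place of code of your own. Each camera call takes 0.05 s, during which the arm holds its last target. There are 200 camera calls.

## Working session

There is one attempt and no reset: what is moved stays moved. The work goes in short steps, Python scripts to look and compute and a tool call to move; the robot and the scene stay as the last step left them, time stands still between calls to the robot, and variables do not carry over. Pictures are saved under pics/ and viewed, at most 10 in all, crops included, and the job is handed in when it is done.

Besides the shell and the picture viewer there is one more tool, called after "Request:" as name(argument=value, ...) on one line, values as JSON. drive_tool: Moves the arm, as the interface text tells. Shift numbers are shares of 0.1 m and turn numbers shares of 90 degrees, none past 1 either way. Its arguments: {"type":"object","properties":{"targets":{"type":"array","items":{"type":"object","properties":{"dx":{"type":"number","minimum":-1,"maximum":1},"dy":{"type":"number","minimum":-1,"maximum":1},"dz":{"type":"number","minimum":-1,"maximum":1},"yaw":{"type":"number","minimum":-1,"maximum":1},"fingers":{"type":"number"}}}},"squeeze":{"type":"number"}},"required":["targets"]}

```bash
mkdir -p pics
python3 - <<'E'
from workcell import readout, grab_frame, camera_info, bot
import cv2, numpy as np
for n in ("scene","top"):
    im=grab_frame(n); cv2.imwrite(f"pics/{n}0.png",im)
    c=camera_info(n); print(n,{k:np.round(v,4).tolist() for k,v in c.items()})
print(readout.observe(), bot.pinch_z)
E
```

```text
scene {'fx': 487.7398, 'fy': 487.7398, 'cx': 262.3004, 'cy': 185.1017, 'D': [-0.0594, 0.0, 0.0, 0.0, 0.0], 'T': [[-0.7803, -0.4102, 0.4721, 1.2285], [0.6254, -0.5209, 0.581, 0.9645], [0.0076, 0.7486, 0.6629, 1.1136], [0.0, 0.0, 0.0, 1.0]]}
top {'fx': 357.7538, 'fy': 357.7538, 'cx': 256.1651, 'cy': 187.9307, 'D': [0.0052, 0.0, 0.0, 0.0, 0.0], 'T': [[-0.0164, 0.9968, -0.0783, 0.3693], [-0.9996, -0.0144, 0.0263, 0.0912], [0.0251, 0.0787, 0.9966, 1.3234], [0.0, 0.0, 0.0, 1.0]]}
{'clock': 0.1, 'qpos': array([ 1.07079577,  0.52195998, -0.03630133,  1.5999605 ,  0.02122919,
        1.02107315, -0.11277813]), 'qd': array([-0.00075779,  0.00056237, -0.00137864, -0.00093988,  0.00038295,
       -0.00097265,  0.00066658]), 'joint_efforts': array([ 4.87631405e-03, -9.28465819e+01,  1.98440641e+00, -3.70523000e+01,
        1.81253662e-02,  5.31374637e-03,  7.77495461e-05]), 'position': array([ 0.26025416, -0.5679068 ,  0.2307767 ]), 'tool_rot': array([-3.14058277e+00,  1.08037831e-04,  4.29804305e-01]), 'force': array([0.10150977, 0.5649855 , 0.66462747]), 'moment': array([-0.03686644, -0.03654319,  0.01658353]), 'finger_force': 0.0, 'grip_width': 0.08530777033859446} 0.0187
```

View pics/scene0.png

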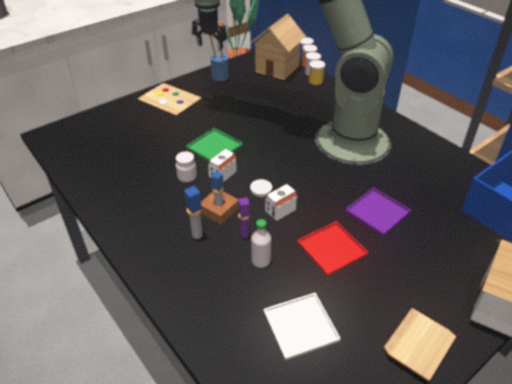

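View pics/top0.png

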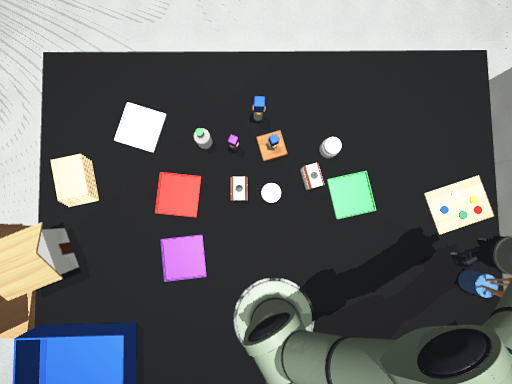

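The first picture shows the scene and the second the top view. In the top view the stand with the small blue gauge is at about (272,145), the houses at (239,188) and (313,176), the green tray at (352,194) and the red tray at (178,195). Next I'll look at enlarged crops.

Run:
```python
import cv2, numpy as np
t=cv2.imread("pics/top0.png"); s=cv2.imread("pics/scene0.png")
a=cv2.resize(t[120:210,215:345],None,fx=6,fy=6,interpolation=cv2.INTER_CUBIC)
b=cv2.resize(s[140:230,180:310],None,fx=6,fy=6,interpolation=cv2.INTER_CUBIC)
cv2.imwrite("pics/ca.png",a);cv2.imwrite("pics/cb.png",b)
```

```text
(no output)
```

View pics/ca.png

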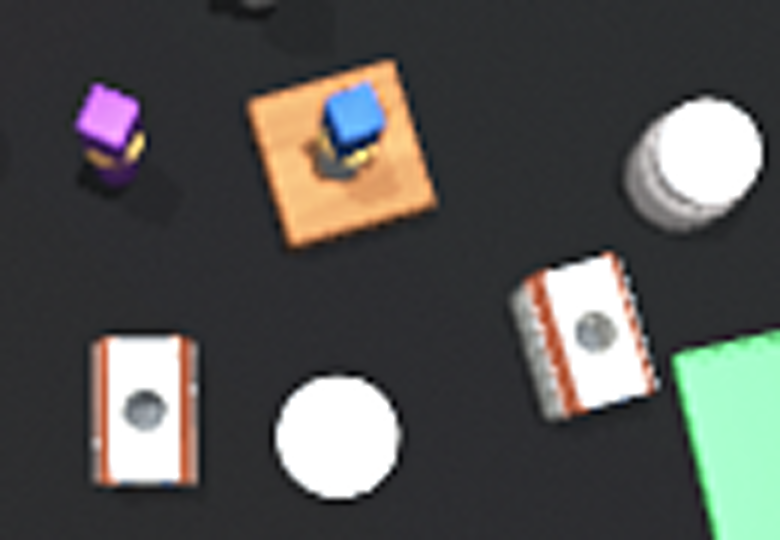

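View pics/cb.png

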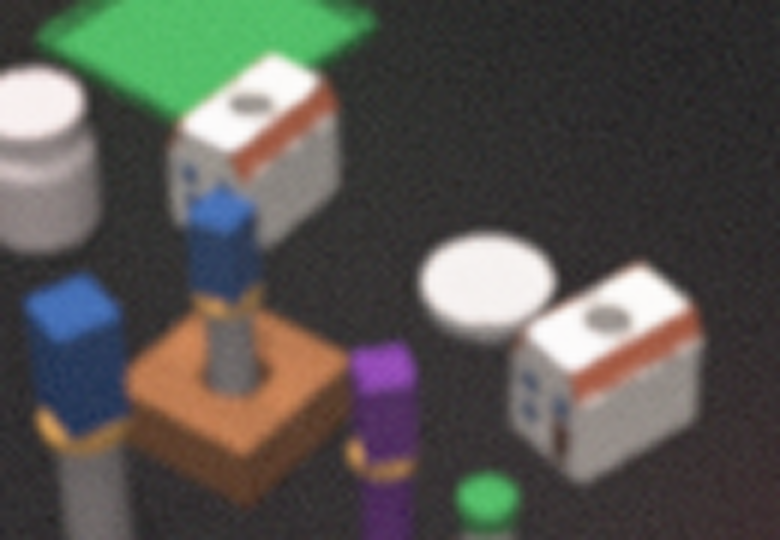

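The crops show the hole mouths in the top view, at crop positions (145,410) and (596,331). The gauge's handle top is at (355,110) and the stand's top is a tilted square. The scene crop shows the same holes at (608,319) and (250,103). Next I'll measure them.

```bash
cat > h.py <<'E'
import cv2, numpy as np
from workcell import camera_info
def rays(cam,px):
    c=camera_info(cam); K=np.array([[c["fx"],0,c["cx"]],[0,c["fy"],c["cy"]],[0,0,1]])
    u=cv2.undistortPoints(np.float64(px).reshape(-1,1,2),K,np.array(c["D"])).reshape(-1,2)
    d=np.c_[u[:,0],-u[:,1],-np.ones(len(u))]@c["T"][:3,:3].T
    return c["T"][:3,3],d
def plane(cam,px,z):
    o,d=rays(cam,px); return (o+d*((z-o[2])/d[:,2])[:,None])
def blob(im,roi,f,up=6):
    """largest masked contour in roi (x0,y0,x1,y1); full-image pixel coords"""
    x0,y0,x1,y1=roi; r=cv2.resize(im[y0:y1,x0:x1],None,fx=up,fy=up,interpolation=cv2.INTER_CUBIC)
    m=f(r.astype(int)).astype(np.uint8)
    cs=cv2.findContours(m,cv2.RETR_EXTERNAL,cv2.CHAIN_APPROX_NONE)[0]
    c=max(cs,key=cv2.contourArea).reshape(-1,2)
    return (c+.5)/up-.5+[x0,y0]
def centre(c):
    M=cv2.moments(c.astype(np.float32)); return np.array([M["m10"],M["m01"]])/M["m00"]
def rect(cam,c,z):
    P=plane(cam,c,z)[:,:2]; (x,y),(w,h),a=cv2.minAreaRect((P*1000).astype(np.float32))
    return np.round([x,y,w,h,a],1)
red=lambda r:(r[...,2]>150)&(r[...,1]<90)&(r[...,0]<90)
green=lambda r:(r[...,1]>r[...,2]+50)&(r[...,1]>r[...,0]+35)
wood=lambda r:(r[...,2]>r[...,0]+50)&(r[...,2]>130)
blue=lambda r:(r[...,0]>r[...,2]+70)&(r[...,0]>140)
white=lambda r:r.min(-1)>185
grey=lambda r:r.max(-1)<165
E
python3 - <<'E'
from h import *
t=cv2.imread("pics/top0.png"); s=cv2.imread("pics/scene0.png")
print("red",rect("top",blob(t,(145,160,210,230),red),.012),"green",rect("top",blob(t,(324,165,385,225),green),.012))
print("stand",rect("top",blob(t,(252,125,292,165),wood),.04))
b=blob(t,(265,130,283,150),blue); print("gauge top",rect("top",b,.154))
for n,r in (("h1",(226,172,252,204)),("h2",(298,160,327,194))):
    w=blob(t,r,white); print(n,"white",rect("top",w,.076))
H={"h1":((232,182,246,196),(274,186,289,199)),"h2":((307,169,320,182),(214,151,230,163))}
for n,(a,b) in H.items():
    ps=[]
    for cam,im,r in (("top",t,a),("scene",s,b)):
        g=blob(im,r,lambda q:q.max(-1)<(165 if cam=="top" else 170)); c=centre(g); p=plane(cam,[c],.076)[0]; ps.append(p)
        print(n,cam,np.round(c,1),np.round(p*1000,1), rect(cam,g,.076))
b=blob(s,(208,168,226,192),blue);print(np.round(b.min(0)),np.round(b.max(0)))
E
```

```text
red [453.7 343.5 155.  155.2  83.2] green [ 443.2 -294.3  155.3  155.8   11.5]
stand [625.8  -0.9  94.   93.9  15.5]
gauge top [624.7  -0.7  28.1  28.1  21. ]
h1 white [468.9 119.7  40.6  83.1  89.4]
h2 white [ 510.6 -146.9   83.6   44.8   14.2]
h1 top [238.4 187.3] [470.4 120.2  76. ] [470.2 119.6  19.4  23.1   5.5]
h1 scene [276.5 187.2] [460.2  91.   76. ] [459.1  95.3  20.7  26.2  51.8]
h2 top [313.8 174.7] [ 511.2 -145.5   76. ] [ 511.6 -144.5   19.5   20.    88.3]
h2 scene [227.4 160.8] [ 504.8 -115.5   76. ] [ 505.  -120.    24.5   20.4   51.8]
[212. 171.] [221. 178.]
```

Run:
```python
from h import *
s=cv2.imread("pics/scene0.png")
for n,r in (("h1",(264,181,300,208)),("h2",(207,147,238,168))):
    w=blob(s,r,lambda q:q.min(-1)>175,6); P=cv2.convexHull(plane("scene",w,.076)[:,:2].astype(np.float32)*1000); print(n,cv2.minAreaRect(P))
for p in ((281.3,193.2),(221.7,157.2)): print(np.round(plane("scene",[p],.076)*1000,1))
b=blob(s,(208,168,226,185),lambda r:(r[...,0]>r[...,2]+70)&(r[...,0]>165)); print("g",rect("scene",b,.154))
b=blob(s,(198,185,242,230),lambda r:(r[...,2]>r[...,0]+50)&(r[...,2]>165)); print("stand",rect("scene",b,.04))
```

```text
h1 ((466.8349304199219, 118.90662384033203), (43.52519607543945, 85.50041961669922), 88.6868896484375)
h2 ((508.0849609375, -146.98004150390625), (87.76697540283203, 42.93199157714844), 14.575404167175293)
[[466.6 122.2  76. ]]
[[ 508.7 -143.6   76. ]]
g [624.2  -1.3  22.6  22.3  25.9]
stand [624.1  -1.9  87.3  88.2  15.5]
```

```bash
cat >> h.py <<'E'
def plan(tx,ty,tz,yaw=None,step=40):
    """mm / deg targets: prints turn then shift needed, in tool axes and drive units"""
    from workcell import readout
    o=readout.observe(); p=o["position"]*1000; r=np.degrees(o["tool_rot"]); y=r[2]
    print("t %.1f pos %s rpy %s F %s w %.1f g %.0f"%(o["clock"],np.round(p,1),np.round(r,1),np.round(o["force"],1),o["grip_width"]*1000,o["finger_force"]))
    t=yaw if yaw is not None else y; d=np.array([tx,ty,tz])-p; a=np.radians(t)
    v=np.array([d[0]*np.cos(a)+d[1]*np.sin(a),d[0]*np.sin(a)-d[1]*np.cos(a),-d[2]])
    n=int(np.ceil(np.linalg.norm(v)/step)); print("turn total %.4f; shift total %s; rows %d each %s"%(-(t-y)/90,np.round(v/100,4),n,np.round(v/100/max(n,1),4)))
E
python3 -c "
from h import *
plan(625,-1,231,23)"
```

```text
t 0.1 pos [ 260.3 -567.9  230.8] rpy [-179.9    0.    24.6] F [0.1 0.6 0.7] w 85.3 g 0
turn total 0.0181; shift total [ 5.5726e+00 -3.7932e+00 -2.2000e-03]; rows 17 each [ 3.278e-01 -2.231e-01 -1.000e-04]
```

Request:
drive_tool(targets=[{"yaw": 0.018, "fingers": 0}, {"dx": 0.328, "dy": -0.223}, {"dx": 0.328, "dy": -0.223}, {"dx": 0.328, "dy": -0.223}, {"dx": 0.328, "dy": -0.223}, {"dx": 0.328, "dy": -0.223}, {"dx": 0.328, "dy": -0.223}, {"dx": 0.328, "dy": -0.223}, {"dx": 0.328, "dy": -0.223}, {"dx": 0.328, "dy": -0.223}, {"dx": 0.328, "dy": -0.223}, {"dx": 0.328, "dy": -0.223}, {"dx": 0.328, "dy": -0.223}, {"dx": 0.328, "dy": -0.223}, {"dx": 0.328, "dy": -0.223}, {"dx": 0.328, "dy": -0.223}, {"dx": 0.328, "dy": -0.223}, {"dx": 0.328, "dy": -0.223}, {}], squeeze=100)

```text
invalid input
```

```bash
python3 -c "
from h import *
plan(625,-1,110,23)"
```

```text
t 0.1 pos [ 260.3 -567.9  230.8] rpy [-179.9    0.    24.6] F [0.1 0.6 0.7] w 85.3 g 0
turn total 0.0181; shift total [ 5.5726 -3.7932  1.2078]; rows 18 each [ 0.3096 -0.2107  0.0671]
```

Request:
drive_tool(targets=[{"dx": 0, "dy": 0, "dz": 0, "yaw": 0.018, "fingers": 0}, {"dx": 0.328, "dy": -0.223, "dz": 0, "yaw": 0, "fingers": 0}, {"dx": 0.328, "dy": -0.223, "dz": 0, "yaw": 0, "fingers": 0}, {"dx": 0.328, "dy": -0.223, "dz": 0, "yaw": 0, "fingers": 0}, {"dx": 0.328, "dy": -0.223, "dz": 0, "yaw": 0, "fingers": 0}, {"dx": 0.328, "dy": -0.223, "dz": 0, "yaw": 0, "fingers": 0}, {"dx": 0.328, "dy": -0.223, "dz": 0, "yaw": 0, "fingers": 0}, {"dx": 0.328, "dy": -0.223, "dz": 0, "yaw": 0, "fingers": 0}, {"dx": 0.328, "dy": -0.223, "dz": 0, "yaw": 0, "fingers": 0}, {"dx": 0.328, "dy": -0.223, "dz": 0, "yaw": 0, "fingers": 0}, {"dx": 0.328, "dy": -0.223, "dz": 0, "yaw": 0, "fingers": 0}, {"dx": 0.328, "dy": -0.223, "dz": 0, "yaw": 0, "fingers": 0}, {"dx": 0.328, "dy": -0.223, "dz": 0, "yaw": 0, "fingers": 0}, {"dx": 0.328, "dy": -0.223, "dz": 0, "yaw": 0, "fingers": 0}, {"dx": 0.328, "dy": -0.223, "dz": 0, "yaw": 0, "fingers": 0}, {"dx": 0.328, "dy": -0.223, "dz": 0, "yaw": 0, "fingers": 0}, {"dx": 0.328, "dy": -0.223, "dz": 0, "yaw": 0, "fingers": 0}, {"dx": 0.328, "dy": -0.223, "dz": 0, "yaw": 0, "fingers": 0}, {"dx": 0, "dy": 0, "dz": 0, "yaw": 0, "fingers": 0}], squeeze=100)

```text
clock: 2.0
position: [0.6271, 0.0046, 0.2307]
tool_rot: [-3.139, -0.001, 0.406]
force: [0.1, -0.8, -0.6]
grip_width: 0.0856
finger_force: 0.0
```

```bash
python3 -c "
from h import *
plan(625,-1,110,23)"
```

```text
t 2.0 pos [627.1   4.6 230.7] rpy [-1.799e+02 -1.000e-01  2.330e+01] F [ 0.1 -0.8 -0.6] w 85.6 g 0
turn total 0.0030; shift total [-0.0408  0.0436  1.2068]; rows 4 each [-0.0102  0.0109  0.3017]
```

Request:
drive_tool(targets=[{"dx": 0, "dy": 0, "dz": 0.2, "yaw": 0, "fingers": 0}, {"dx": 0, "dy": 0, "dz": 0.2, "yaw": 0, "fingers": 0}, {"dx": 0, "dy": 0, "dz": 0, "yaw": 0, "fingers": 0}, {"dx": 0, "dy": 0, "dz": 0, "yaw": 0, "fingers": 0}])

```text
clock: 2.4
position: [0.6255, -0.0015, 0.1916]
tool_rot: [-3.142, 0.0, 0.401]
force: [0.5, -0.3, 0.7]
grip_width: 0.0853
finger_force: 0.0
```

```bash
python3 -c "
from h import *
plan(625,-1,110,23)"
```

```text
t 2.4 pos [625.5  -1.5 191.6] rpy [-180.    0.   23.] F [ 0.5 -0.3  0.7] w 85.3 g 0
turn total -0.0005; shift total [-0.0027 -0.0063  0.8164]; rows 3 each [-0.0009 -0.0021  0.2721]
```

Request:
drive_tool(targets=[{"dx": 0, "dy": 0, "dz": 0.27, "yaw": 0, "fingers": 0}, {"dx": 0, "dy": 0, "dz": 0.27, "yaw": 0, "fingers": 0}, {"dx": 0, "dy": 0, "dz": 0.27, "yaw": 0, "fingers": 0}, {"dx": 0, "dy": 0, "dz": 0, "yaw": 0, "fingers": 0}, {"dx": 0, "dy": 0, "dz": 0, "yaw": 0, "fingers": 0}, {"dx": 0, "dy": 0, "dz": 0, "yaw": 0, "fingers": 1}, {"dx": 0, "dy": 0, "dz": 0, "yaw": 0, "fingers": 1}, {"dx": 0, "dy": 0, "dz": 0, "yaw": 0, "fingers": 1}, {"dx": 0, "dy": 0, "dz": 0, "yaw": 0, "fingers": 1}, {"dx": 0, "dy": 0, "dz": 0, "yaw": 0, "fingers": 1}, {"dx": 0, "dy": 0, "dz": 0, "yaw": 0, "fingers": 1}, {"dx": 0, "dy": 0, "dz": 0, "yaw": 0, "fingers": 1}], squeeze=100)

```text
clock: 3.6
position: [0.6259, -0.0013, 0.1111]
tool_rot: [3.141, -0.001, 0.401]
force: [-2.5, -0.0, 7.5]
grip_width: 0.0268
finger_force: 98.1
```

```bash
python3 -c "
from h import *
plan(625,-1,210,23)"
```

```text
t 3.6 pos [625.9  -1.3 111.1] rpy [ 1.8e+02 -1.0e-01  2.3e+01] F [-2.5 -0.   7.5] w 26.8 g 98
turn total 0.0000; shift total [-0.0072 -0.0063 -0.9894]; rows 3 each [-0.0024 -0.0021 -0.3298]
```

Request:
drive_tool(targets=[{"dx": 0, "dy": 0, "dz": -0.2, "yaw": 0, "fingers": 1}, {"dx": 0, "dy": 0, "dz": -0.3, "yaw": 0, "fingers": 1}, {"dx": 0, "dy": 0, "dz": -0.3, "yaw": 0, "fingers": 1}, {"dx": 0, "dy": 0, "dz": -0.2, "yaw": 0, "fingers": 1}, {"dx": 0, "dy": 0, "dz": 0, "yaw": 0, "fingers": 1}, {"dx": 0, "dy": 0, "dz": 0, "yaw": 0, "fingers": 1}])

```text
clock: 4.2
position: [0.6253, -0.0013, 0.21]
tool_rot: [-3.142, 0.0, 0.401]
force: [0.7, 0.3, -2.9]
grip_width: 0.0268
finger_force: 98.5
```

```bash
python3 -c "
from h import *
plan(468,120,210,23)"
```

```text
t 4.2 pos [625.3  -1.3 210. ] rpy [-180.    0.   23.] F [ 0.7  0.3 -2.9] w 26.8 g 98
turn total 0.0000; shift total [-9.7390e-01 -1.7316e+00 -2.0000e-04]; rows 5 each [-0.1948 -0.3463 -0.    ]
```

Request:
drive_tool(targets=[{"dx": -0.1, "dy": -0.18, "dz": 0, "yaw": 0, "fingers": 1}, {"dx": -0.195, "dy": -0.346, "dz": 0, "yaw": 0, "fingers": 1}, {"dx": -0.195, "dy": -0.346, "dz": 0, "yaw": 0, "fingers": 1}, {"dx": -0.195, "dy": -0.346, "dz": 0, "yaw": 0, "fingers": 1}, {"dx": -0.195, "dy": -0.346, "dz": 0, "yaw": 0, "fingers": 1}, {"dx": -0.094, "dy": -0.168, "dz": 0, "yaw": 0, "fingers": 1}, {"dx": 0, "dy": 0, "dz": 0, "yaw": 0, "fingers": 1}, {"dx": 0, "dy": 0, "dz": 0, "yaw": 0, "fingers": 1}, {"dx": 0, "dy": 0, "dz": 0, "yaw": 0, "fingers": 1}])

```text
clock: 5.1
position: [0.4686, 0.1194, 0.2098]
tool_rot: [3.142, 0.001, 0.4]
force: [0.9, -0.6, -2.2]
grip_width: 0.0272
finger_force: 98.8
```

```bash
python3 -c "
from h import *
from workcell import grab_frame
plan(468,120,195,23)
s=grab_frame('scene'); cv2.imwrite('pics/s1.png',s); cv2.imwrite('pics/s1c.png',cv2.resize(s[120:220,230:330],None,fx=6,fy=6,interpolation=cv2.INTER_CUBIC))"
```

```text
t 5.1 pos [468.6 119.4 209.8] rpy [180.    0.   22.9] F [ 0.9 -0.6 -2.2] w 27.2 g 99
turn total -0.0006; shift total [-0.0029 -0.0081  0.1476]; rows 1 each [-0.0029 -0.0081  0.1476]
```

View pics/s1c.png

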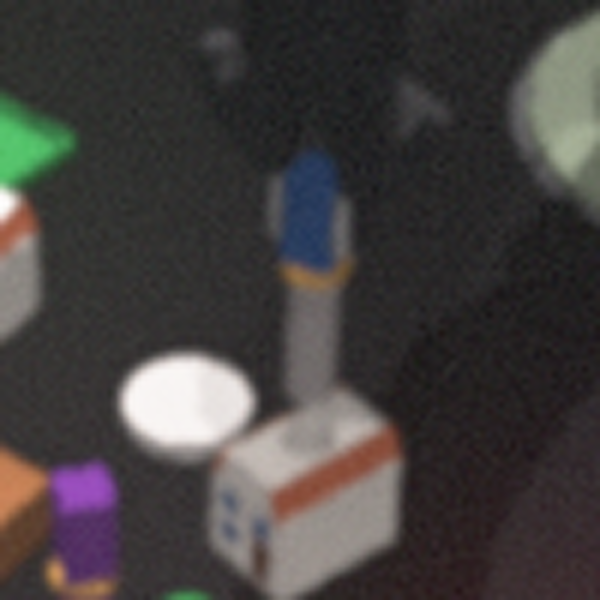

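The crop shows the gauge held upright over house_1, with its tip at about (312,390) and the hole at about (310,432). Next I'll compute the tip's offset from the hole.

```bash
python3 -c "
from h import *
from scipy import *
f=lambda u,v:[(u+.5)/6-.5+230,(v+.5)/6-.5+120]
print('tip',plane('scene',[f(312,390),f(312,396)],.1067)*1000)
print('hole',plane('scene',[f(310,432)],.076)*1000)
print('collar',plane('scene',[f(316,272)],.1067+.088)*1000)
"
```

```text
tip [[462.64710927 117.3737761  106.7       ]
 [465.69569787 120.95508761 106.7       ]]
hole [[461.81434358 116.37151981  76.        ]]
collar [[470.54186217 125.13424323 194.7       ]]
```

Request:
drive_tool(targets=[{"dx": 0, "dy": -0.005, "dz": 0.1, "yaw": 0, "fingers": 1}, {"dx": 0, "dy": 0, "dz": 0.1, "yaw": 0, "fingers": 1}, {"dx": 0, "dy": 0, "dz": 0.1, "yaw": 0, "fingers": 1}, {"dx": 0, "dy": 0, "dz": 0.03, "yaw": 0, "fingers": 1}, {"dx": 0, "dy": 0, "dz": 0.03, "yaw": 0, "fingers": 1}, {"dx": 0, "dy": 0, "dz": 0, "yaw": 0, "fingers": 1}, {"dx": 0, "dy": 0, "dz": 0, "yaw": 0, "fingers": 1}])

```text
clock: 5.85
position: [0.4681, 0.1206, 0.1745]
tool_rot: [3.142, -0.0, 0.402]
force: [0.2, 0.3, -1.1]
grip_width: 0.0266
finger_force: 98.7
```

Request:
drive_tool(targets=[{"dx": 0, "dy": 0, "dz": 0.03, "yaw": 0, "fingers": 1}, {"dx": 0, "dy": 0, "dz": 0.03, "yaw": 0, "fingers": 1}, {"dx": 0, "dy": 0, "dz": 0.03, "yaw": 0, "fingers": 1}, {"dx": 0, "dy": 0, "dz": 0.03, "yaw": 0, "fingers": 1}, {"dx": 0, "dy": 0, "dz": 0, "yaw": 0, "fingers": 1}, {"dx": 0, "dy": 0, "dz": 0, "yaw": 0, "fingers": 1}])

```text
clock: 6.45
position: [0.4679, 0.1204, 0.1622]
tool_rot: [3.142, 0.0, 0.401]
force: [0.4, -0.4, -3.5]
grip_width: 0.0268
finger_force: 98.6
```

Request:
drive_tool(targets=[{"dx": 0, "dy": 0, "dz": 0.04, "yaw": 0, "fingers": 1}, {"dx": 0, "dy": 0, "dz": 0.04, "yaw": 0, "fingers": 1}, {"dx": 0, "dy": 0, "dz": 0.03, "yaw": 0, "fingers": 1}, {"dx": 0, "dy": 0, "dz": 0.02, "yaw": 0, "fingers": 1}, {"dx": 0, "dy": 0, "dz": 0.01, "yaw": 0, "fingers": 1}, {"dx": 0, "dy": 0, "dz": 0, "yaw": 0, "fingers": 1}, {"dx": 0, "dy": 0, "dz": 0, "yaw": 0, "fingers": 1}])

```text
clock: 7.15
position: [0.4685, 0.1207, 0.1492]
tool_rot: [3.141, -0.001, 0.401]
force: [-3.0, -2.5, 22.0]
grip_width: 0.027
finger_force: 102.1
```

House_1 stops the gauge about 29 mm down, so it is the choked one. I'll pull out and go to house_2.

Request:
drive_tool(targets=[{"dx": 0, "dy": 0, "dz": -0.1, "yaw": 0, "fingers": 1}, {"dx": 0, "dy": 0, "dz": -0.15, "yaw": 0, "fingers": 1}, {"dx": 0, "dy": 0, "dz": -0.2, "yaw": 0, "fingers": 1}, {"dx": 0, "dy": 0, "dz": -0.2, "yaw": 0, "fingers": 1}, {"dx": 0, "dy": 0, "dz": 0, "yaw": 0, "fingers": 1}, {"dx": 0, "dy": 0, "dz": 0, "yaw": 0, "fingers": 1}])

```text
clock: 7.75
position: [0.4679, 0.1206, 0.2132]
tool_rot: [-3.142, -0.0, 0.402]
force: [-0.1, -0.6, -2.3]
grip_width: 0.0271
finger_force: 98.9
```

```bash
python3 -c "
from h import *
plan(510,-146,213,23)"
```

```text
t 7.8 pos [467.9 120.6 213.2] rpy [-180.   -0.   23.] F [-0.1 -0.6 -2.3] w 27.1 g 99
turn total 0.0001; shift total [-6.5400e-01  2.6184e+00  2.2000e-03]; rows 7 each [-9.340e-02  3.741e-01  3.000e-04]
```

Request:
drive_tool(targets=[{"dx": -0.047, "dy": 0.187, "dz": 0, "yaw": 0, "fingers": 1}, {"dx": -0.0934, "dy": 0.374, "dz": 0, "yaw": 0, "fingers": 1}, {"dx": -0.0934, "dy": 0.374, "dz": 0, "yaw": 0, "fingers": 1}, {"dx": -0.0934, "dy": 0.374, "dz": 0, "yaw": 0, "fingers": 1}, {"dx": -0.0934, "dy": 0.374, "dz": 0, "yaw": 0, "fingers": 1}, {"dx": -0.0934, "dy": 0.374, "dz": 0, "yaw": 0, "fingers": 1}, {"dx": -0.0934, "dy": 0.374, "dz": 0, "yaw": 0, "fingers": 1}, {"dx": -0.0466, "dy": 0.187, "dz": 0, "yaw": 0, "fingers": 1}, {"dx": 0, "dy": 0, "dz": 0.1, "yaw": 0, "fingers": 1}, {"dx": 0, "dy": 0, "dz": 0.1, "yaw": 0, "fingers": 1}, {"dx": 0, "dy": 0, "dz": 0, "yaw": 0, "fingers": 1}, {"dx": 0, "dy": 0, "dz": 0, "yaw": 0, "fingers": 1}])

```text
clock: 8.95
position: [0.5099, -0.1449, 0.1928]
tool_rot: [-3.141, 0.001, 0.403]
force: [-0.1, 0.4, -3.0]
grip_width: 0.0269
finger_force: 98.9
```

```bash
python3 -c "
from h import *
plan(510,-146,174,23)"
```

```text
t 8.9 pos [ 509.9 -144.9  192.8] rpy [-179.9    0.    23.1] F [-0.1  0.4 -3. ] w 26.9 g 99
turn total 0.0010; shift total [-0.0033  0.01    0.1884]; rows 1 each [-0.0033  0.01    0.1884]
```

Request:
drive_tool(targets=[{"dx": -0.002, "dy": 0.006, "dz": 0.07, "yaw": 0, "fingers": 1}, {"dx": 0, "dy": 0, "dz": 0.04, "yaw": 0, "fingers": 1}, {"dx": 0, "dy": 0, "dz": 0.04, "yaw": 0, "fingers": 1}, {"dx": 0, "dy": 0, "dz": 0.03, "yaw": 0, "fingers": 1}, {"dx": 0, "dy": 0, "dz": 0, "yaw": 0, "fingers": 1}, {"dx": 0, "dy": 0, "dz": 0, "yaw": 0, "fingers": 1}])

```text
clock: 9.55
position: [0.5102, -0.1467, 0.1753]
tool_rot: [-3.142, 0.0, 0.401]
force: [0.1, 0.2, -2.2]
grip_width: 0.0268
finger_force: 98.9
```

Request:
drive_tool(targets=[{"dx": 0, "dy": 0, "dz": 0.03, "yaw": 0, "fingers": 1}, {"dx": 0, "dy": 0, "dz": 0.03, "yaw": 0, "fingers": 1}, {"dx": 0, "dy": 0, "dz": 0.03, "yaw": 0, "fingers": 1}, {"dx": 0, "dy": 0, "dz": 0.04, "yaw": 0, "fingers": 1}, {"dx": 0, "dy": 0, "dz": 0.04, "yaw": 0, "fingers": 1}, {"dx": 0, "dy": 0, "dz": 0.04, "yaw": 0, "fingers": 1}, {"dx": 0, "dy": 0, "dz": 0.03, "yaw": 0, "fingers": 1}, {"dx": 0, "dy": 0, "dz": 0.02, "yaw": 0, "fingers": 1}, {"dx": 0, "dy": 0, "dz": 0.02, "yaw": 0, "fingers": 1}, {"dx": 0, "dy": 0, "dz": 0, "yaw": 0, "fingers": 1}, {"dx": 0, "dy": 0, "dz": 0, "yaw": 0, "fingers": 1}])

```text
clock: 10.65
position: [0.5102, -0.1467, 0.1474]
tool_rot: [3.142, -0.0, 0.401]
force: [0.3, -0.6, -1.3]
grip_width: 0.0271
finger_force: 98.9
```

Request:
drive_tool(targets=[{"dx": 0, "dy": 0, "dz": 0.04, "yaw": 0, "fingers": 1}, {"dx": 0, "dy": 0, "dz": 0.04, "yaw": 0, "fingers": 1}, {"dx": 0, "dy": 0, "dz": 0.04, "yaw": 0, "fingers": 1}, {"dx": 0, "dy": 0, "dz": 0.04, "yaw": 0, "fingers": 1}, {"dx": 0, "dy": 0, "dz": 0.04, "yaw": 0, "fingers": 1}, {"dx": 0, "dy": 0, "dz": 0.03, "yaw": 0, "fingers": 1}, {"dx": 0, "dy": 0, "dz": 0.02, "yaw": 0, "fingers": 1}, {"dx": 0, "dy": 0, "dz": 0.02, "yaw": 0, "fingers": 1}, {"dx": 0, "dy": 0, "dz": 0, "yaw": 0, "fingers": 1}, {"dx": 0, "dy": 0, "dz": 0, "yaw": 0, "fingers": 1}])

```text
clock: 11.65
position: [0.5101, -0.1467, 0.1202]
tool_rot: [-3.142, 0.0, 0.401]
force: [-0.5, -0.3, -2.1]
grip_width: 0.0268
finger_force: 99.2
```

Request:
drive_tool(targets=[{"dx": 0, "dy": 0, "dz": 0.01, "yaw": 0, "fingers": 1}, {"dx": 0, "dy": 0, "dz": 0.01, "yaw": 0, "fingers": 1}, {"dx": 0, "dy": 0, "dz": 0.01, "yaw": 0, "fingers": 1}, {"dx": 0, "dy": 0, "dz": 0.01, "yaw": 0, "fingers": 1}, {"dx": 0, "dy": 0, "dz": 0, "yaw": 0, "fingers": 1}, {"dx": 0, "dy": 0, "dz": 0, "yaw": 0, "fingers": 1}])

```text
clock: 12.25
position: [0.5105, -0.1467, 0.1169]
tool_rot: [3.141, -0.001, 0.401]
force: [-1.7, 0.9, 13.1]
grip_width: 0.0273
finger_force: 100.9
```

Request:
drive_tool(targets=[{"dx": 0, "dy": 0, "dz": 0.005, "yaw": 0, "fingers": 1}, {"dx": 0, "dy": 0, "dz": 0.005, "yaw": 0, "fingers": 1}, {"dx": 0, "dy": 0, "dz": 0, "yaw": 0, "fingers": 1}, {"dx": 0, "dy": 0, "dz": 0, "yaw": 0, "fingers": 1}])

```text
clock: 12.65
position: [0.5108, -0.1467, 0.1167]
tool_rot: [3.141, -0.001, 0.401]
force: [-6.5, 2.1, 31.1]
grip_width: 0.027
finger_force: 103.5
```

House_2's seat is fully home, so it is the sound one. I'll withdraw the gauge.

Request:
drive_tool(targets=[{"dx": 0, "dy": 0, "dz": -0.1, "yaw": 0, "fingers": 1}, {"dx": 0, "dy": 0, "dz": -0.15, "yaw": 0, "fingers": 1}, {"dx": 0, "dy": 0, "dz": -0.2, "yaw": 0, "fingers": 1}, {"dx": 0, "dy": 0, "dz": -0.25, "yaw": 0, "fingers": 1}, {"dx": 0, "dy": 0, "dz": -0.25, "yaw": 0, "fingers": 1}, {"dx": 0, "dy": 0, "dz": 0, "yaw": 0, "fingers": 1}, {"dx": 0, "dy": 0, "dz": 0, "yaw": 0, "fingers": 1}])

```text
clock: 13.35
position: [0.5101, -0.1467, 0.2103]
tool_rot: [3.141, -0.0, 0.401]
force: [-0.3, 0.1, -2.6]
grip_width: 0.0268
finger_force: 99.0
```

```bash
python3 -c "
from h import *
plan(625,-1,210,23)"
```

```text
t 13.3 pos [ 510.1 -146.7  210.3] rpy [180.  -0.  23.] F [-0.3  0.1 -2.6] w 26.8 g 99
turn total 0.0000; shift total [ 1.6267 -0.8919  0.003 ]; rows 5 each [ 0.3253 -0.1784  0.0006]
```

Request:
drive_tool(targets=[{"dx": 0.163, "dy": -0.089, "dz": 0, "yaw": 0, "fingers": 1}, {"dx": 0.325, "dy": -0.178, "dz": 0, "yaw": 0, "fingers": 1}, {"dx": 0.325, "dy": -0.178, "dz": 0, "yaw": 0, "fingers": 1}, {"dx": 0.325, "dy": -0.178, "dz": 0, "yaw": 0, "fingers": 1}, {"dx": 0.325, "dy": -0.178, "dz": 0, "yaw": 0, "fingers": 1}, {"dx": 0.163, "dy": -0.09, "dz": 0, "yaw": 0, "fingers": 1}, {"dx": 0, "dy": 0, "dz": 0.2, "yaw": 0, "fingers": 1}, {"dx": 0, "dy": 0, "dz": 0.2, "yaw": 0, "fingers": 1}, {"dx": 0, "dy": 0, "dz": 0.15, "yaw": 0, "fingers": 1}, {"dx": 0, "dy": 0, "dz": 0, "yaw": 0, "fingers": 1}, {"dx": 0, "dy": 0, "dz": 0, "yaw": 0, "fingers": 1}])

```text
clock: 14.45
position: [0.6249, -0.0012, 0.1552]
tool_rot: [-3.141, 0.001, 0.401]
force: [0.1, -0.4, -1.5]
grip_width: 0.0266
finger_force: 98.9
```

Request:
drive_tool(targets=[{"dx": 0, "dy": 0, "dz": 0.06, "yaw": 0, "fingers": 1}, {"dx": 0, "dy": 0, "dz": 0.06, "yaw": 0, "fingers": 1}, {"dx": 0, "dy": 0, "dz": 0, "yaw": 0, "fingers": 1}, {"dx": 0, "dy": 0, "dz": 0, "yaw": 0, "fingers": 1}])

```text
clock: 14.85
position: [0.625, -0.0011, 0.1434]
tool_rot: [-3.142, -0.0, 0.401]
force: [0.0, 0.4, -1.5]
grip_width: 0.0271
finger_force: 98.9
```

Entering freely (tip at about 40 mm); I'll lower it to the floor.

Request:
drive_tool(targets=[{"dx": 0, "dy": 0, "dz": 0.05, "yaw": 0, "fingers": 1}, {"dx": 0, "dy": 0, "dz": 0.07, "yaw": 0, "fingers": 1}, {"dx": 0, "dy": 0, "dz": 0.07, "yaw": 0, "fingers": 1}, {"dx": 0, "dy": 0, "dz": 0.07, "yaw": 0, "fingers": 1}, {"dx": 0, "dy": 0, "dz": 0.04, "yaw": 0, "fingers": 1}, {"dx": 0, "dy": 0, "dz": 0.02, "yaw": 0, "fingers": 1}, {"dx": 0, "dy": 0, "dz": 0, "yaw": 0, "fingers": 1}, {"dx": 0, "dy": 0, "dz": 0, "yaw": 0, "fingers": 1}])

```text
clock: 15.65
position: [0.6251, -0.0011, 0.1113]
tool_rot: [3.142, -0.0, 0.401]
force: [0.8, -0.3, -1.8]
grip_width: 0.0272
finger_force: 98.9
```

Request:
drive_tool(targets=[{"dx": 0, "dy": 0, "dz": 0.007, "yaw": 0, "fingers": 1}, {"dx": 0, "dy": 0, "dz": 0, "yaw": 0, "fingers": 1}, {"dx": 0, "dy": 0, "dz": 0, "yaw": 0, "fingers": 0}, {"dx": 0, "dy": 0, "dz": 0, "yaw": 0, "fingers": 0}, {"dx": 0, "dy": 0, "dz": 0, "yaw": 0, "fingers": 0}, {"dx": 0, "dy": 0, "dz": 0, "yaw": 0, "fingers": 0}, {"dx": 0, "dy": 0, "dz": 0, "yaw": 0, "fingers": 0}, {"dx": 0, "dy": 0, "dz": -0.2, "yaw": 0, "fingers": 0}, {"dx": 0, "dy": 0, "dz": -0.3, "yaw": 0, "fingers": 0}, {"dx": 0, "dy": 0, "dz": -0.3, "yaw": 0, "fingers": 0}, {"dx": 0, "dy": 0, "dz": -0.2, "yaw": 0, "fingers": 0}, {"dx": 0, "dy": 0, "dz": 0, "yaw": 0, "fingers": 0}])

```text
clock: 16.85
position: [0.6262, -0.0011, 0.2135]
tool_rot: [3.14, -0.004, 0.401]
force: [-0.9, 0.6, -0.6]
grip_width: 0.0852
finger_force: 0.0
```

```bash
python3 -c "
from h import *
plan(510,-146.5,210,14.4)
plan(468,120,210,-1)"
```

```text
t 16.9 pos [626.2  -1.1 213.5] rpy [179.9  -0.2  23. ] F [-0.9  0.6 -0.6] w 85.2 g 0
turn total 0.0955; shift total [-1.4875  1.1197  0.0353]; rows 5 each [-0.2975  0.2239  0.0071]
t 16.9 pos [626.2  -1.1 213.5] rpy [179.9  -0.2  23. ] F [-0.9  0.6 -0.6] w 85.2 g 0
turn total 0.2666; shift total [-1.6032 -1.1827  0.0353]; rows 5 each [-0.3206 -0.2365  0.0071]
```

Run:
```python
from h import *
from workcell import grab_frame
t=grab_frame("top"); cv2.imwrite("pics/t2.png",t)
j=blob(t,(312,130,348,162),lambda r:r.min(-1)>200); print("jar top",rect("top",j,.085))
b=blob(t,(265,130,283,150),blue); print("gauge top",rect("top",b,.154))
for n,r in (("h1",(226,172,252,204)),("h2",(298,160,327,194))):
    w=blob(t,r,white); print(n,rect("top",w,.076))
```

```text
jar top [ 618.5 -225.    63.3   36.9   19.9]Traceback (most recent call last):
  File "<stdin>", line 5, in <module>
  File "h.py", line 15, in blob
    c=max(cs,key=cv2.contourArea).reshape(-1,2)
      ~~~^^^^^^^^^^^^^^^^^^^^^^^^
ValueError: max() iterable argument is empty
```

Request:
drive_tool(targets=[{"dx": 0, "dy": 0, "dz": 0, "yaw": 0.048, "fingers": 0}, {"dx": 0, "dy": 0, "dz": 0, "yaw": 0.048, "fingers": 0}, {"dx": -0.149, "dy": 0.112, "dz": 0, "yaw": 0, "fingers": 0}, {"dx": -0.298, "dy": 0.224, "dz": 0, "yaw": 0, "fingers": 0}, {"dx": -0.298, "dy": 0.224, "dz": 0, "yaw": 0, "fingers": 0}, {"dx": -0.298, "dy": 0.224, "dz": 0, "yaw": 0, "fingers": 0}, {"dx": -0.298, "dy": 0.224, "dz": 0, "yaw": 0, "fingers": 0}, {"dx": -0.149, "dy": 0.112, "dz": 0, "yaw": 0, "fingers": 0}, {"dx": 0, "dy": 0, "dz": 0.3, "yaw": 0, "fingers": 0}, {"dx": 0, "dy": 0, "dz": 0.3, "yaw": 0, "fingers": 0}, {"dx": 0, "dy": 0, "dz": 0.3, "yaw": 0, "fingers": 0}, {"dx": 0, "dy": 0, "dz": 0, "yaw": 0, "fingers": 0}, {"dx": 0, "dy": 0, "dz": 0, "yaw": 0, "fingers": 0}])

```text
clock: 18.2
position: [0.5081, -0.1465, 0.1206]
tool_rot: [-3.141, 0.001, 0.251]
force: [0.2, 0.2, 0.6]
grip_width: 0.0852
finger_force: 0.0
```

```bash
python3 -c "
from h import *
plan(510,-146.5,12,14.4)"
```

```text
t 18.2 pos [ 508.1 -146.5  120.6] rpy [-1.80e+02  1.00e-01  1.44e+01] F [0.2 0.2 0.6] w 85.2 g 0
turn total -0.0004; shift total [0.0179 0.0048 1.0857]; rows 3 each [0.006  0.0016 0.3619]
```

Request:
drive_tool(targets=[{"dx": 0.018, "dy": 0.005, "dz": 0.25, "yaw": 0, "fingers": 0}, {"dx": 0, "dy": 0, "dz": 0.3, "yaw": 0, "fingers": 0}, {"dx": 0, "dy": 0, "dz": 0.3, "yaw": 0, "fingers": 0}, {"dx": 0, "dy": 0, "dz": 0.23, "yaw": 0, "fingers": 0}, {"dx": 0, "dy": 0, "dz": 0, "yaw": 0, "fingers": 0}, {"dx": 0, "dy": 0, "dz": 0, "yaw": 0, "fingers": 0}, {"dx": 0, "dy": 0, "dz": 0, "yaw": 0, "fingers": 1}, {"dx": 0, "dy": 0, "dz": 0, "yaw": 0, "fingers": 1}, {"dx": 0, "dy": 0, "dz": 0, "yaw": 0, "fingers": 1}, {"dx": 0, "dy": 0, "dz": 0, "yaw": 0, "fingers": 1}, {"dx": 0, "dy": 0, "dz": 0, "yaw": 0, "fingers": 1}], squeeze=50)

```text
clock: 19.3
position: [0.5111, -0.1468, 0.0141]
tool_rot: [3.141, -0.002, 0.251]
force: [-2.7, 0.6, 14.8]
grip_width: 0.0577
finger_force: 50.9
```

```bash
python3 -c "
from h import *
plan(443,-294,60,11.5)"
```

```text
t 19.3 pos [ 511.1 -146.8   14.1] rpy [ 1.799e+02 -1.000e-01  1.440e+01] F [-2.7  0.6 14.8] w 57.7 g 51
turn total 0.0317; shift total [-0.9611  1.3061 -0.4587]; rows 5 each [-0.1922  0.2612 -0.0917]
```

Request:
drive_tool(targets=[{"dx": 0, "dy": 0, "dz": -0.15, "yaw": 0, "fingers": 1}, {"dx": 0, "dy": 0, "dz": -0.25, "yaw": 0, "fingers": 1}, {"dx": 0, "dy": 0, "dz": -0.08, "yaw": 0.032, "fingers": 1}, {"dx": -0.1, "dy": 0.13, "dz": 0, "yaw": 0, "fingers": 1}, {"dx": -0.192, "dy": 0.261, "dz": 0, "yaw": 0, "fingers": 1}, {"dx": -0.192, "dy": 0.261, "dz": 0, "yaw": 0, "fingers": 1}, {"dx": -0.192, "dy": 0.261, "dz": 0, "yaw": 0, "fingers": 1}, {"dx": -0.192, "dy": 0.261, "dz": 0, "yaw": 0, "fingers": 1}, {"dx": -0.093, "dy": 0.132, "dz": 0, "yaw": 0, "fingers": 1}, {"dx": 0, "dy": 0, "dz": 0, "yaw": 0, "fingers": 1}, {"dx": 0, "dy": 0, "dz": 0, "yaw": 0, "fingers": 1}, {"dx": 0, "dy": 0, "dz": 0, "yaw": 0, "fingers": 1}])

```text
clock: 20.5
position: [0.4427, -0.2929, 0.0611]
tool_rot: [-3.142, -0.001, 0.202]
force: [-0.3, 1.1, -2.5]
grip_width: 0.0578
finger_force: 55.8
```

```bash
python3 -c "
from h import *
plan(442.5,-294,18,11.5)"
```

```text
t 20.5 pos [ 442.7 -292.9   61.1] rpy [-180.    -0.    11.5] F [-0.3  1.1 -2.5] w 57.8 g 56
turn total 0.0005; shift total [-0.0041  0.0106  0.4315]; rows 2 each [-0.0021  0.0053  0.2157]
```

Request:
drive_tool(targets=[{"dx": -0.004, "dy": 0.008, "dz": 0.15, "yaw": 0, "fingers": 1}, {"dx": 0, "dy": 0, "dz": 0.15, "yaw": 0, "fingers": 1}, {"dx": 0, "dy": 0, "dz": 0.08, "yaw": 0, "fingers": 1}, {"dx": 0, "dy": 0, "dz": 0.03, "yaw": 0, "fingers": 1}, {"dx": 0, "dy": 0, "dz": 0.01, "yaw": 0, "fingers": 1}, {"dx": 0, "dy": 0, "dz": 0, "yaw": 0, "fingers": 1}, {"dx": 0, "dy": 0, "dz": 0, "yaw": 0, "fingers": 1}])

```text
clock: 21.2
position: [0.4422, -0.2947, 0.0191]
tool_rot: [3.141, -0.001, 0.201]
force: [-0.5, -0.6, -2.7]
grip_width: 0.0577
finger_force: 55.7
```

Request:
drive_tool(targets=[{"dx": 0, "dy": 0, "dz": 0.01, "yaw": 0, "fingers": 1}, {"dx": 0, "dy": 0, "dz": 0.005, "yaw": 0, "fingers": 1}, {"dx": 0, "dy": 0, "dz": 0, "yaw": 0, "fingers": 1}, {"dx": 0, "dy": 0, "dz": 0, "yaw": 0, "fingers": 1}])

```text
clock: 21.6
position: [0.4421, -0.2948, 0.0182]
tool_rot: [3.141, -0.001, 0.2]
force: [-4.5, 3.7, 19.5]
grip_width: 0.0578
finger_force: 58.1
```

Request:
drive_tool(targets=[{"dx": 0, "dy": 0, "dz": -0.007, "yaw": 0, "fingers": 1}, {"dx": 0, "dy": 0, "dz": 0, "yaw": 0, "fingers": 0}, {"dx": 0, "dy": 0, "dz": 0, "yaw": 0, "fingers": 0}, {"dx": 0, "dy": 0, "dz": 0, "yaw": 0, "fingers": 0}, {"dx": 0, "dy": 0, "dz": 0, "yaw": 0, "fingers": 0}, {"dx": 0, "dy": 0, "dz": 0, "yaw": 0, "fingers": 0}, {"dx": 0, "dy": 0, "dz": -0.2, "yaw": 0, "fingers": 0}, {"dx": 0, "dy": 0, "dz": -0.35, "yaw": 0, "fingers": 0}, {"dx": 0, "dy": 0, "dz": -0.4, "yaw": 0, "fingers": 0}, {"dx": 0, "dy": 0, "dz": -0.4, "yaw": 0, "fingers": 0}, {"dx": 0, "dy": 0, "dz": -0.35, "yaw": 0, "fingers": 0}, {"dx": 0, "dy": 0, "dz": 0, "yaw": 0, "fingers": 0}])

```text
clock: 22.8
position: [0.4436, -0.2956, 0.1921]
tool_rot: [3.137, -0.005, 0.2]
force: [1.3, -0.6, -0.9]
grip_width: 0.0852
finger_force: 0.0
```

```bash
python3 -c "
from h import *
plan(468,120,188,-1)"
```

```text
t 22.8 pos [ 443.6 -295.6  192.1] rpy [179.7  -0.3  11.5] F [ 1.3 -0.6 -0.9] w 85.2 g 0
turn total 0.1385; shift total [ 0.1718 -4.1598  0.0415]; rows 11 each [ 0.0156 -0.3782  0.0038]
```

Request:
drive_tool(targets=[{"dx": 0, "dy": 0, "dz": 0, "yaw": 0.0693, "fingers": 0}, {"dx": 0, "dy": 0, "dz": 0, "yaw": 0.0692, "fingers": 0}, {"dx": 0.016, "dy": -0.378, "dz": 0, "yaw": 0, "fingers": 0}, {"dx": 0.016, "dy": -0.378, "dz": 0, "yaw": 0, "fingers": 0}, {"dx": 0.016, "dy": -0.378, "dz": 0, "yaw": 0, "fingers": 0}, {"dx": 0.016, "dy": -0.378, "dz": 0, "yaw": 0, "fingers": 0}, {"dx": 0.016, "dy": -0.378, "dz": 0, "yaw": 0, "fingers": 0}, {"dx": 0.016, "dy": -0.378, "dz": 0, "yaw": 0, "fingers": 0}, {"dx": 0.016, "dy": -0.378, "dz": 0, "yaw": 0, "fingers": 0}, {"dx": 0.016, "dy": -0.378, "dz": 0, "yaw": 0, "fingers": 0}, {"dx": 0.016, "dy": -0.378, "dz": 0, "yaw": 0, "fingers": 0}, {"dx": 0.016, "dy": -0.378, "dz": 0, "yaw": 0, "fingers": 0}, {"dx": 0.016, "dy": -0.378, "dz": 0, "yaw": 0, "fingers": 0}, {"dx": 0, "dy": 0, "dz": 0.3, "yaw": 0, "fingers": 0}, {"dx": 0, "dy": 0, "dz": 0.3, "yaw": 0, "fingers": 0}, {"dx": 0, "dy": 0, "dz": 0, "yaw": 0, "fingers": 0}, {"dx": 0, "dy": 0, "dz": 0, "yaw": 0, "fingers": 0}, {"dx": 0, "dy": 0, "dz": 0, "yaw": 0, "fingers": 0}])

```text
clock: 24.6
position: [0.4672, 0.1208, 0.129]
tool_rot: [-3.141, -0.001, -0.018]
force: [-0.3, -0.2, 0.2]
grip_width: 0.0852
finger_force: 0.0
```

```bash
python3 -c "
from h import *
plan(468,120,13,-1)"
```

```text
t 24.6 pos [467.2 120.8 129. ] rpy [-1.8e+02 -1.0e-01 -1.0e+00] F [-0.3 -0.2  0.2] w 85.2 g 0
turn total -0.0001; shift total [0.0078 0.0082 1.1601]; rows 3 each [0.0026 0.0027 0.3867]
```

Request:
drive_tool(targets=[{"dx": 0.008, "dy": 0.005, "dz": 0.26, "yaw": 0, "fingers": 0}, {"dx": 0, "dy": 0, "dz": 0.35, "yaw": 0, "fingers": 0}, {"dx": 0, "dy": 0, "dz": 0.35, "yaw": 0, "fingers": 0}, {"dx": 0, "dy": 0, "dz": 0.2, "yaw": 0, "fingers": 0}, {"dx": 0, "dy": 0, "dz": 0, "yaw": 0, "fingers": 0}, {"dx": 0, "dy": 0, "dz": 0, "yaw": 0, "fingers": 0}, {"dx": 0, "dy": 0, "dz": 0, "yaw": 0, "fingers": 1}, {"dx": 0, "dy": 0, "dz": 0, "yaw": 0, "fingers": 1}, {"dx": 0, "dy": 0, "dz": 0, "yaw": 0, "fingers": 1}, {"dx": 0, "dy": 0, "dz": 0, "yaw": 0, "fingers": 1}, {"dx": 0, "dy": 0, "dz": 0, "yaw": 0, "fingers": 1}], squeeze=50)

```text
clock: 25.7
position: [0.4682, 0.1204, 0.0133]
tool_rot: [-3.141, -0.002, -0.017]
force: [-2.0, -2.5, 16.4]
grip_width: 0.0576
finger_force: 50.0
```

```bash
python3 -c "
from h import *
plan(453,343.5,62,-6.8)"
```

```text
t 25.7 pos [468.2 120.4  13.3] rpy [-1.8e+02 -1.0e-01 -1.0e+00] F [-2.  -2.5 16.4] w 57.6 g 50
turn total 0.0646; shift total [-0.4153 -2.1969 -0.4875]; rows 6 each [-0.0692 -0.3661 -0.0812]
```

Request:
drive_tool(targets=[{"dx": 0, "dy": 0, "dz": -0.15, "yaw": 0, "fingers": 1}, {"dx": 0, "dy": 0, "dz": -0.25, "yaw": 0, "fingers": 1}, {"dx": 0, "dy": 0, "dz": -0.1, "yaw": 0.0646, "fingers": 1}, {"dx": -0.035, "dy": -0.183, "dz": 0, "yaw": 0, "fingers": 1}, {"dx": -0.069, "dy": -0.366, "dz": 0, "yaw": 0, "fingers": 1}, {"dx": -0.069, "dy": -0.366, "dz": 0, "yaw": 0, "fingers": 1}, {"dx": -0.069, "dy": -0.366, "dz": 0, "yaw": 0, "fingers": 1}, {"dx": -0.069, "dy": -0.366, "dz": 0, "yaw": 0, "fingers": 1}, {"dx": -0.069, "dy": -0.366, "dz": 0, "yaw": 0, "fingers": 1}, {"dx": -0.035, "dy": -0.183, "dz": 0, "yaw": 0, "fingers": 1}, {"dx": 0, "dy": 0, "dz": 0, "yaw": 0, "fingers": 1}, {"dx": 0, "dy": 0, "dz": 0, "yaw": 0, "fingers": 1}, {"dx": 0, "dy": 0, "dz": 0, "yaw": 0, "fingers": 1}])

```text
clock: 27.0
position: [0.4525, 0.3422, 0.0621]
tool_rot: [3.141, -0.0, -0.12]
force: [0.8, 0.1, -2.8]
grip_width: 0.0577
finger_force: 55.7
```

```bash
python3 -c "
from h import *
plan(453,343.5,18.5,-6.8)"
```

```text
t 27.0 pos [452.5 342.2  62.1] rpy [180.   -0.   -6.9] F [ 0.8  0.1 -2.8] w 57.7 g 56
turn total -0.0007; shift total [ 0.0037 -0.0131  0.4361]; rows 2 each [ 0.0019 -0.0066  0.2181]
```

Request:
drive_tool(targets=[{"dx": 0.004, "dy": -0.01, "dz": 0.15, "yaw": 0, "fingers": 1}, {"dx": 0, "dy": 0, "dz": 0.15, "yaw": 0, "fingers": 1}, {"dx": 0, "dy": 0, "dz": 0.08, "yaw": 0, "fingers": 1}, {"dx": 0, "dy": 0, "dz": 0.04, "yaw": 0, "fingers": 1}, {"dx": 0, "dy": 0, "dz": 0.015, "yaw": 0, "fingers": 1}, {"dx": 0, "dy": 0, "dz": 0.01, "yaw": 0, "fingers": 1}, {"dx": 0, "dy": 0, "dz": 0, "yaw": 0, "fingers": 1}, {"dx": 0, "dy": 0, "dz": 0, "yaw": 0, "fingers": 1}])

```text
clock: 27.8
position: [0.4529, 0.3445, 0.0176]
tool_rot: [-3.141, -0.0, -0.119]
force: [0.1, -0.3, -2.5]
grip_width: 0.0576
finger_force: 55.9
```

Request:
drive_tool(targets=[{"dx": 0, "dy": 0, "dz": 0.01, "yaw": 0, "fingers": 1}, {"dx": 0, "dy": 0, "dz": 0, "yaw": 0, "fingers": 1}, {"dx": 0, "dy": 0, "dz": 0, "yaw": 0, "fingers": 1}])

```text
clock: 28.1
position: [0.4529, 0.3445, 0.0173]
tool_rot: [-3.141, -0.001, -0.119]
force: [-5.1, -2.9, 16.4]
grip_width: 0.0575
finger_force: 57.5
```

Contact. I'll release, rise and move well clear for a check picture.

Request:
drive_tool(targets=[{"dx": 0, "dy": 0, "dz": -0.006, "yaw": 0, "fingers": 1}, {"dx": 0, "dy": 0, "dz": 0, "yaw": 0, "fingers": 0}, {"dx": 0, "dy": 0, "dz": 0, "yaw": 0, "fingers": 0}, {"dx": 0, "dy": 0, "dz": 0, "yaw": 0, "fingers": 0}, {"dx": 0, "dy": 0, "dz": 0, "yaw": 0, "fingers": 0}, {"dx": 0, "dy": 0, "dz": 0, "yaw": 0, "fingers": 0}, {"dx": 0, "dy": 0, "dz": -0.2, "yaw": 0, "fingers": 0}, {"dx": 0, "dy": 0, "dz": -0.35, "yaw": 0, "fingers": 0}, {"dx": 0, "dy": 0, "dz": -0.4, "yaw": 0, "fingers": 0}, {"dx": 0, "dy": 0, "dz": -0.4, "yaw": 0, "fingers": 0}, {"dx": 0, "dy": 0, "dz": -0.35, "yaw": 0, "fingers": 0}, {"dx": -0.15, "dy": -0.35, "dz": 0, "yaw": 0, "fingers": 0}, {"dx": -0.15, "dy": -0.35, "dz": 0, "yaw": 0, "fingers": 0}, {"dx": -0.15, "dy": -0.35, "dz": 0, "yaw": 0, "fingers": 0}, {"dx": -0.15, "dy": -0.35, "dz": 0, "yaw": 0, "fingers": 0}, {"dx": -0.15, "dy": -0.35, "dz": 0, "yaw": 0, "fingers": 0}, {"dx": 0, "dy": 0, "dz": 0, "yaw": 0, "fingers": 0}, {"dx": 0, "dy": 0, "dz": 0, "yaw": 0, "fingers": 0}])

```text
clock: 29.9
position: [0.398, 0.5275, 0.1863]
tool_rot: [3.141, -0.0, -0.117]
force: [0.3, -0.7, 1.0]
grip_width: 0.085
finger_force: 0.0
```

Run:
```python
from h import *
from workcell import grab_frame,readout
print(readout.observe()["position"])
t=grab_frame("top"); s=grab_frame("scene"); cv2.imwrite("pics/t3.png",t)
cv2.imwrite("pics/e.png",np.vstack([cv2.resize(t[90:240,140:390],(750,450)[:2])]))
cv2.imwrite("pics/es.png",cv2.resize(s[100:290,160:400],(720,570)))
for n,f in (("green",lambda:rect("top",blob(t,(324,165,385,225),green),.012)),("red",lambda:rect("top",blob(t,(145,160,210,230),red),.012)),
 ("h2",lambda:rect("top",blob(t,(335,175,370,215),lambda r:r.min(-1)>170),.08)),("h1",lambda:rect("top",blob(t,(160,175,200,215),lambda r:r.min(-1)>170),.08)),
 ("gauge",lambda:rect("top",blob(t,(265,130,283,150),blue),.154))):
    try: print(n,f())
    except Exception as e: print(n,e)
```

```text
[0.39803918 0.52749249 0.18631475]
green [ 443.3 -294.3  155.5  156.    11.5]
red [453.9 343.5 155.3 155.7  83.2]
h2 [ 442.5 -297.1   89.7   48.7   11.7]
h1 [453.3 348.1  47.6  85.6  83.8]
gauge [ 6.239e+02 -1.000e-01  2.800e+01  2.760e+01  2.330e+01]
```

View pics/e.png

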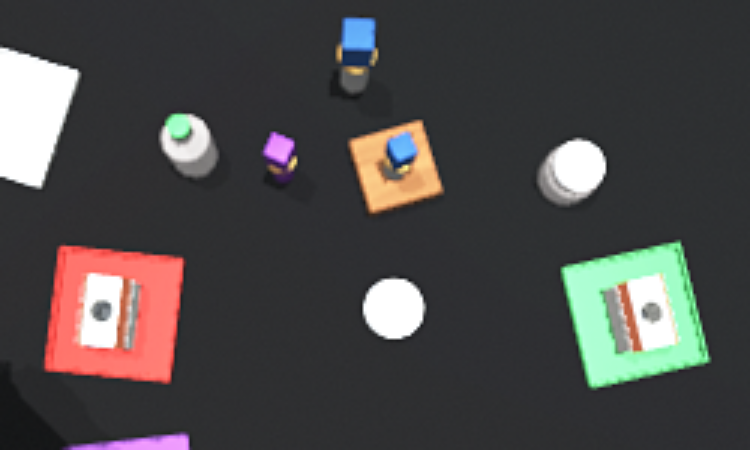

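View pics/es.png

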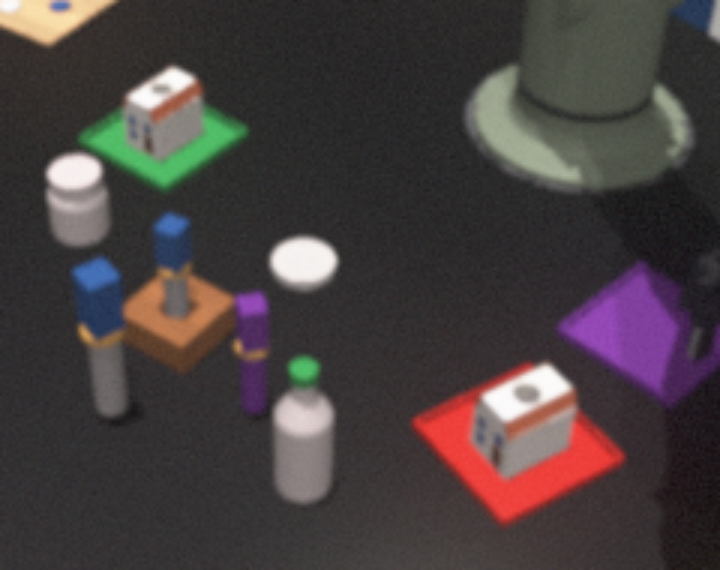

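The check pictures show both houses upright in the middle of their trays: house_2 in green, house_1 in red. The gauge is upright in its stand and the bystanders haven't moved.

```bash
python3 -c "
from workcell import workorder
print(workorder.job_done())"
```

```text
the job is handed in; nothing more can be done
None
```

The job is handed in at about 30 s: house_2 was the sound one (gauge all the way down, seat pushed home) and stands in the green tray, choked house_1 stands in the red tray, the gauge is back upright in its stand, and the jar, lid and bottle were not touched.

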